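Set and lock the depth stop of the bead press

ROBOT

A 6-joint arm with a two-finger parallel gripper is mounted at the origin on a cart in front of the work surface, level with it; the furniture and walls round the work are solid. World frame = base frame: x ahead of the robot, y to its left, z up, the work surface at z = 0. Lengths are in mm, angles in degrees, forces in N, time in s.
With the tool pointing down it reaches from about 300 to 850 mm from the base axis. Payload 4.2 kg.
Tool frame: the origin (TCP) lies at the very end of the fingers, on their centre line; the grasp point (between the pads) lies 19 mm behind it (hold_point_z is the z of the grasp point in the tool frame, in mm); z points along the fingers, y is the direction in which the jaws open and shut (so a half turn about z gives the same grasp; the last joint's range is limited). The gripper opens to 91 mm and grips with 3 to 60 N. Pads are 32 mm wide; open, the fingers measure 118 mm over their backs; the gripper's body (76 mm by 178 mm) begins 60 mm behind the grasp point.
Start: joints at [70.015, 18.312, 89.639, -0, 72.044, -1.146], TCP at [185.675, 544.213, 213.976] pointing down, gripper open.
Joint ranges: [-177.97, 177.97], [-48.28, 115.42], [12.27, 149.76], [-77.06, 257.06], [2.81, 150.46], [-146.56, 146.56]. Speed limits (degrees/s): [147.25, 147.25, 180, 180, 180, 180].

INTERFACE

Orientations are given as [roll, pitch, yaw] about the fixed x, y, z axes, in that order (R = Rz(yaw) Ry(pitch) Rx(roll)).
In Python, from workcell import state, grab_frame, job_done, hold_point_z gives the robot as it stands. The module is installed in compiled form; this text tells all that it offers.
- The arm moves only by the shell command python3 -m creep 'ROWS' [FORCE]. ROWS is JSON, a list of rows, each a list of 7 numbers: the closure, from 0 (fully open) to 1 (shut), then the shift along the tool's x, y, z in mm, then the turn, a rotation vector about the tool's x, y, z in degrees. A call has 1 to 5 rows; each row shifts and turns the commanded pose from where the row before left it, along the tool's axes as they then stand; what a row does not reach is not made up. A row lasts 1/8 s, in which the tool goes at most 62.5 mm and 10.7 degrees, less where a joint would pass 70% of its speed; a pose out of reach is approached as far as the arm can. A call is refused whole if a number of a shift passes 62.5 or a number of a turn 10.7, either way. A call with a gripper value outside its range is refused whole. The fingers move at their own pace and stop on an object; FORCE is the grip in N (left out, the last holds). Time passes only in rows, so rows that do not move let the fingers close. It gives the time, the measured TCP pose, the force and the opening at its end, in the units of the state.
- state(): the state, without advancing time (a new reading comes with each control period).
- grab_frame(name): name is "side" or "top"; returns a dict with "frame" (480x640x3 uint8, red, green, blue), "fx", "fy", "cx", "cy" (pixels), "view" (4x4, takes a point from world to camera coordinates). Camera axes: x right, y down, z forward; pixel columns grow to the right and rows downward; lengths in mm; the calibration is good to about 2 mm. A picture is of the moment at which its call begins. There is no depth.
- job_done(): hands the job in, once; it reports no verdict.
The state is a dict: "time_s": time; "qpos": joint angles; "qvel": joint speeds; "effort": joint torques, N m; "ee_pos": TCP position; "ee_rot": TCP orientation; "force": force on the tool from outside, world axes, zero at the start; "torque": the same for the moment, N m; "gripper_width": finger opening in mm.
Only numpy, scipy, OpenCV 4.12 (cv2) and the standard library are available. Lean on these libraries where they do the work, as an engineer would, in place of code of your own. Each camera call takes 0.05 s, during which the arm holds its last target.

TASK

On the little blue bead press, turn the stop bolt clockwise by the bar on its top until the bar's red end points at the white line on the bridge. Then run the brass jam nut under it down clockwise, turn by turn, until it locks firmly on its washer, snug but not overtightened, leaving the bolt on its mark and the nut let go. Leave the things round the press alone.

Things in the scene. Friction and masses are not known exactly. Their poses are not given: they have to be found in the camera images.
- press: small blue bead press, screwed down. Base 120 x 150 x 12 mm, bridge 84 (x) x 134 (y) x 18 mm whose top is 70 mm above the table. Origin: centre of the underside, on the axis of bolt and nut, which is upright; x axis runs from the white line's side (-x) through the bolt axis
- mark (a point): middle of the white line painted flat on the bridge, 32.5 mm from the bolt axis on the press's -x side, 71 mm above the table
- stop_bolt: steel stop bolt, 20 mm thread, upright through bridge and nut. Origin on the press's axis, within 4 mm of table level, z up; x runs along the bar on top, -x to its red end. Bar 30 mm long (x), 14 mm thick (y), 17 mm high, its top 129 mm over the origin. Light friction (0.06 N m), stays where left; clockwise from above it sinks 2.5 mm per rad. Starts 0.5 to 1.3 rad short of the mark (turn clockwise)
- pointer (a point): top of the bar's red end, 15 mm from the axis
- jam_nut: brass hexagon jam nut on the bolt, under the bar: 40 mm across flats, 46 across corners, 14 high. Origin: centre of its underside, z up on the axis; two flats face its +y and -y, the others follow at 60 degrees. Clockwise from above it sinks 2.5 mm per rad on its thread, running freely (0.05 N m) and staying where left. It starts 0.4 to 2.4 rad short of its steel lock washer
- glass_dish: octagonal glass dish with beads, 67 mm wide, 18 mm high, loose near the press; origin at the centre of its underside. Leave alone
- spool_blue: spool of blue thread standing upright, 51 mm wide, 60 mm high, loose near the press; origin at the centre of its underside. Leave alone
- tourmaline: rough black crystal, 54 x 147 x 42 mm, loose near the press; origin at the centre of its underside. Leave alone
- nut_top (a point): centre of the nut's top. The lock washer below (37 mm across, 2 mm thick) lies on packing of unknown thickness: where the nut seats must be felt. Seated, torque rises by about 0.9 N m per rad while turning (up to half less when stopped), preload by about 230 N per rad; let go, friction holds it but for 0.05 rad. Snug is 0.15 to 0.35 N m above running free; 0.5 N m (130 N preload) is overtight

How it is judged (in metres and radians):
On the way:
1. the bolt is turned to its mark while the nut is still loose (angle between the x axis of stop_bolt and the x axis of press, either way round below 0.15 rad and x of pointer in the frame of press below 0 m and contact force between jam_nut and washer_face below 3 N), for 0.2 s.
At the end, for the whole second after the job is handed in: The bar's red end points at the white line within 10 degrees, the jam nut bears on its lock washer with at least 25 N (never more than 130 N) and has been let go (angle between the x axis of stop_bolt and the x axis of press, either way round below 0.18 rad and x of pointer in the frame of press below 0 m and contact force between jam_nut and washer_face above 25 N and angular speed of jam_nut below 0.05 rad/s and contact force between jam_nut and the fingers below 0.1 N); the robot touches nothing.
It fails at once if the jam nut is overtightened (more than 130 N on the lock washer) (contact force between jam_nut and washer_face above 130 N).
It fails at once if a thing beside the press is moved by more than 15 mm (distance of any of glass_dish, spool_blue, tourmaline from where it was at the start of the episode above 0.015 m).
It also fails if it takes over 64 s, if anything falls off the work surface, if the arm or the gripper's body presses on something with over 40 N, if the wrist force passes 120 N, or if a joint passes its speed limit or range.

## Working session

There is one attempt and no reset: what is moved stays moved. The work goes in short steps, Python scripts to look and compute and a shell command to move; the robot and the scene stay as the last step left them, time stands still between calls to the robot, and variables do not carry over. Pictures are saved under pics/ and viewed, and the job is handed in when it is done.

```bash
mkdir -p pics
python3 - <<'E'
from workcell import *
import cv2,json
s=state();print(s, hold_point_z)
for n in("side","top"):
    f=grab_frame(n);cv2.imwrite(f"pics/{n}0.png",f["frame"][:,:,::-1]);print(n,f["fx"],f["fy"],f["cx"],f["cy"],f["view"])
E
```

```text
{'time_s': 0.0, 'qpos': array([ 7.00152353e+01,  1.83519144e+01,  8.97052001e+01, -2.13934344e-03,
        7.20436708e+01, -1.14712971e+00]), 'qvel': array([ 0.02400452,  0.0670984 ,  0.03172064,  0.08468347, -0.04819287,
        0.00599621]), 'effort': array([ 1.29083099e-03, -4.12456656e+01, -2.31976014e+01,  7.28784339e-02,
        4.55361174e-02, -1.49941784e-04]), 'ee_pos': array([185.51315486, 543.72865765, 213.12571033]), 'ee_rot': array([-1.79899194e+02,  1.58615034e-05,  1.61163026e+02]), 'force': array([-0.25638886, -0.34477654,  0.14711423]), 'torque': array([0.01261413, 0.05535957, 0.07584277]), 'gripper_width': 91.2412888732905} -18.8
side 446.0061407062283 446.0061407062283 316.5659007149013 245.92803492151762 [[ 9.99830905e-01  1.13696057e-02  1.44531376e-02 -5.86541883e+02]
 [ 1.83839251e-02 -5.99249010e-01 -8.00351582e-01  1.25168791e+02]
 [-4.38653494e-04  8.00481952e-01 -5.99356698e-01  8.63452008e+02]
 [ 0.00000000e+00  0.00000000e+00  0.00000000e+00  1.00000000e+00]]
top 583.285701642457 583.285701642457 317.8145630315814 244.19628507200153 [[ 9.53007285e-03 -9.99908840e-01  9.56505213e-03  8.79134856e+01]
 [-9.91059462e-01 -1.07178996e-02 -1.32989732e-01  5.87837030e+02]
 [ 1.33080126e-01 -8.21213359e-03 -9.91071259e-01  1.05236575e+03]
 [ 0.00000000e+00  0.00000000e+00  0.00000000e+00  1.00000000e+00]]
```

View pics/side0.png

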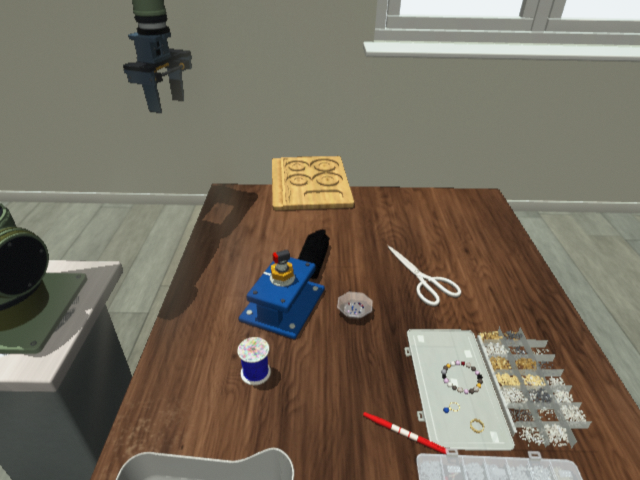

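View pics/top0.png

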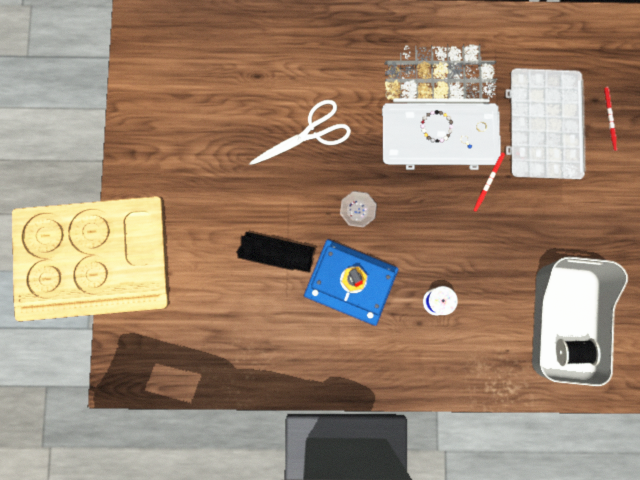

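The side view shows the press near (283,290), and the top view shows it near (352,280). In the top view the crystal is at (275,251), the dish at (358,209) and the spool at (440,300). I'll zoom in on the press next.

Run:
```python
import cv2,numpy as np
a=cv2.imread("pics/top0.png")[225:345,295:415];b=cv2.imread("pics/side0.png")[235:345,230:340]
a=cv2.resize(a,(600,600),interpolation=cv2.INTER_CUBIC)
cv2.imwrite("pics/tz.png",a)
cv2.imwrite("pics/sz.png",cv2.resize(b,(600,600),interpolation=cv2.INTER_CUBIC))
```

```text
(no output)
```

View pics/tz.png

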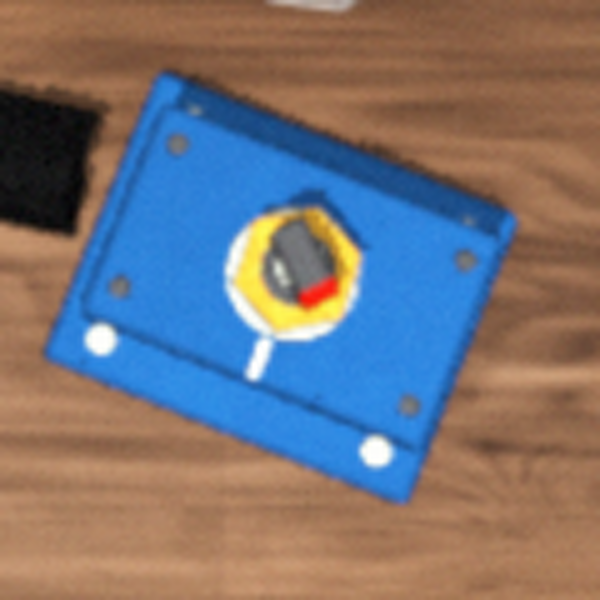

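View pics/sz.png

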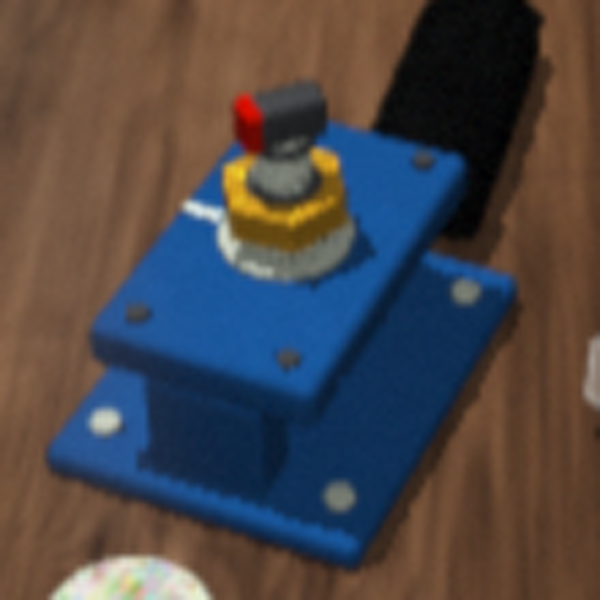

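```bash
cat > h.py <<'E'
import numpy as np,cv2
from workcell import *
def ray(f,u,v,z):
    V=np.array(f["view"]);R=V[:3,:3];c=-R.T@V[:3,3]
    d=R.T@np.array([(u-f["cx"])/f["fx"],(v-f["cy"])/f["fy"],1])
    return c+d*(z-c[2])/d[2]
def rline(f,u,v):
    V=np.array(f["view"]);R=V[:3,:3];c=-R.T@V[:3,3]
    d=R.T@np.array([(u-f["cx"])/f["fx"],(v-f["cy"])/f["fy"],1]);return c,d/np.linalg.norm(d)
def two(f,p,g,q):
    c,d=rline(f,*p);e,h=rline(g,*q)
    st=np.linalg.lstsq(np.c_[d,-h],e-c,rcond=None)[0]
    A=c+st[0]*d;B=e+st[1]*h;return (A+B)/2,np.linalg.norm(A-B)
E
python3 - <<'E'
from h import *
np.set_printoptions(precision=1,suppress=True)
t=grab_frame("top");s=grab_frame("side")
def cen(m,lo=None):
    n,l,st,c=cv2.connectedComponentsWithStats(m.astype(np.uint8));i=1+np.argmax(st[1:,4]);return c[i],st[i],l==i
def masks(f,box):
    im=np.zeros_like(f["frame"]);x0,y0,x1,y1=box;im[y0:y1,x0:x1]=f["frame"][y0:y1,x0:x1]
    h=cv2.cvtColor(im,cv2.COLOR_RGB2HSV).astype(int);H,S,V=h[...,0],h[...,1],h[...,2]
    return dict(red=((H<6)|(H>174))&(S>190)&(V>120),blue=(H>100)&(H<118)&(S>150)&(V>60),gold=(H>17)&(H<30)&(S>150)&(V>90),white=(S<60)&(V>200))
T=masks(t,(295,225,415,345));S=masks(s,(230,235,340,345))
r=cen(T['red']);q=cen(S['red']);print("red",r[0],q[0],two(t,r[0],s,q[0]), ray(t,*r[0],127))
c,st,m=cen(T['blue']);hull=cv2.minAreaRect(np.argwhere(m)[:,::-1].astype(np.float32));print(hull)
b=cv2.boxPoints(hull);P=np.array([ray(t,*x,12) for x in b]);print("base corners",P,P.mean(0),np.linalg.norm(P-np.roll(P,1,0),axis=1))
Z=lambda x,y:(295+x/5-.4,225+y/5-.4)
br=[Z(178,95),Z(500,235),Z(415,447),Z(83,310)];P=np.array([ray(t,*x,70) for x in br]);print("bridge",P,P.mean(0),np.linalg.norm(P-np.roll(P,1,0),axis=1))
bs=[Z(165,72),Z(517,215),Z(407,503),Z(45,355)];P=np.array([ray(t,*x,12) for x in bs]);print("base hand",P,P.mean(0),np.linalg.norm(P-np.roll(P,1,0),axis=1));
e=P-np.roll(P,1,0);print(np.degrees(np.arctan2(e[:,1],e[:,0])))
W=T['white'];n,l,st,c=cv2.connectedComponentsWithStats(W.astype(np.uint8));print(st,c)
for i in range(1,n):print(c[i],ray(t,*c[i],71), ray(t,*c[i],12))
print("line ends",ray(t,*Z(266,340),71),ray(t,*Z(255,380),71))
g=cen(T['gold']);print("gold",g[0],ray(t,*g[0],92))
print("bar far", [ray(t,*Z(*x),z) for x in((290,228),(318,292)) for z in(120,129)])
Zs=lambda x,y:(230+x*110/600-.4,235+y*110/600-.4)
# side bar top: red end top mid, far end top mid
print("bar red-top", two(t,Z(320,288),s,Zs(247,97)),"bar far top",two(t,Z(290,227),s,Zs(315,85)))
E
```

```text
red [358.3 283.2] [275.  254.7] (array([508.9,  25.3, 129.3]), np.float64(0.7103493280953516)) [508.7  25.  127. ]
((351.11407470703125, 281.99554443359375), (77.82787322998047, 61.80504608154297), 22.203479766845703)
base corners [[491.4 120.   12. ]
 [601.4  76.6  12. ]
 [546.2 -61.4  12. ]
 [437.5 -16.4  12. ]] [519.1  29.7  12. ] [146.7 118.2 148.7 117.6]
bridge [[584.1  71.6  70. ]
 [534.2 -45.1  70. ]
 [457.8 -14.1  70. ]
 [505.6 105.3  70. ]] [520.4  29.4  70. ] [ 85.4 127.   82.5 128.6]
base hand [[600.8  75.   12. ]
 [547.1 -59.9  12. ]
 [437.7 -17.4  12. ]
 [492.  119.7  12. ]] [519.4  29.3  12. ] [117.6 145.1 117.3 147.4]
[ -22.3 -111.7  158.8   68.4]
[[     0      0    640    480 307029]
 [   340    271     22     30    106]
 [   350    278      1      2      2]
 [   366    279      1      1      1]
 [   364    282      3      5      6]
 [   312    290      6      6     29]
 [   367    312      6      6     27]] [[319.5 239.5]
 [347.  287.3]
 [350.  278.5]
 [366.  279. ]
 [364.8 283.7]
 [314.7 292.4]
 [369.6 314.7]]
[347.  287.3] [504.9  40.8  71. ] [508.5  37.4  12. ]
[350.  278.5] [520.9  35.6  71. ] [525.3  31.8  12. ]
[366. 279.] [520.3   6.7  71. ] [524.7   1.3  12. ]
[364.8 283.7] [511.8   8.8  71. ] [515.8   3.5  12. ]
[314.7 292.4] [495.2  98.9  71. ] [498.2  98.6  12. ]
[369.6 314.7] [456.4   0.4  71. ] [457.2  -5.4  12. ]
line ends [495.5  39.5  71. ] [481.1  43.4  71. ]
gold [353.8 278.9] [518.7  30.2  92. ]
bar far [array([531.5,  34.3, 120. ]), array([530.7,  34.9, 129. ]), array([509.6,  24.6, 120. ]), array([509. ,  25.3, 129. ])]
bar red-top (array([509.7,  25.1, 134.9]), np.float64(0.5298430093499599)) bar far top (array([530.9,  35.2, 132.6]), np.float64(0.4125384724135081))
```

```bash
python3 -m creep '[[0,-48,-38,0,0,0,0],[0,-48,-38,0,0,0,0],[0,-48,-38,0,0,0,0],[0,-48,-38,0,0,0,0],[0,-48,-38,0,0,0,0]]' 40; python3 -m creep '[[0,-48,-38,0,0,0,0],[0,-48,-38,0,0,0,0],[0,-48,-38,0,0,0,0],[0,-48,-38,0,0,0,0],[0,-48,-38,0,0,0,0]]'
```

```text
time_s: 0.82
ee_pos: [352.2, 285.2, 214.0]
ee_rot: [180.0, 0.0, 161.2]
force: [1.9, 1.3, 0.7]
gripper_width: 91.0
time_s: 1.45
ee_pos: [518.1, 27.7, 214.0]
ee_rot: [180.0, 0.0, 161.1]
force: [0.8, 0.7, 1.0]
gripper_width: 91.3
```

```bash
cat >> h.py <<'E'
def delta(tx,ty,tz=None,yaw=None):
    from scipy.spatial.transform import Rotation as Ro
    s=state();R=Ro.from_euler('xyz',s["ee_rot"],degrees=True)
    d=np.array([tx,ty,s["ee_pos"][2] if tz is None else tz])-s["ee_pos"]
    o=R.inv().apply(d)
    rv=None
    if yaw is not None: rv=(R.inv()*Ro.from_euler('xyz',[180,0,yaw],degrees=True)).as_rotvec(degrees=True)
    print("t",s["time_s"],"pos",s["ee_pos"].round(1),"rot",s["ee_rot"].round(1),"w",round(s["gripper_width"],1),"F",s["force"].round(1),"T",s["torque"].round(3),"q6",s["qpos"][5].round(1));print("shift",o.round(1),"turn",None if rv is None else rv.round(1))
E
python3 -c "
from h import *
delta(520,30,None,205)"
```

```text
t 1.45 pos [518.1  27.7 214. ] rot [180.    0.  161.1] w 91.3 F [0.8 0.7 1. ] T [-0.014 -0.021  0.043] q6 -69.4
shift [-1.1  2.8  0. ] turn [  0.    0.  -43.9]
```

```bash
python3 -m creep '[[0,-1.1,2.8,0,0,0,0],[0,0,0,20,0,0,-10.7],[0,0,0,20,0,0,-10.7],[0,0,0,20,0,0,-10.7],[0,0,0,20,0,0,-10.7]]'; python3 -c "
from h import *
delta(520,30,109,204.5)"
```

```text
time_s: 2.08
ee_pos: [518.4, 33.1, 133.3]
ee_rot: [180.0, -0.0, -155.6]
force: [-0.2, 0.2, 0.1]
gripper_width: 91.1
t 2.075 pos [518.4  33.1 133.3] rot [ 180.    -0.  -155.6] w 91.1 F [-0.2  0.2  0.1] T [0.066 0.002 0.085] q6 -112.0
shift [-0.2 -3.5 24.3] turn [ 0.  -0.  -0.1]
```

```bash
python3 -m creep '[[0,-0.2,-3.0,22,0,0,0],[0,0,0,0,0,0,0]]'
python3 - <<'E'
from h import *
delta(520,30,109,204.5)
f=grab_frame("side");cv2.imwrite("pics/s1.png",cv2.resize(f["frame"][200:330,210:350,::-1],(700,650),interpolation=cv2.INTER_CUBIC))
E
```

```text
time_s: 2.33
ee_pos: [518.8, 30.1, 110.6]
ee_rot: [179.9, -0.2, -156.0]
force: [-0.0, -0.1, 0.4]
gripper_width: 91.1
t 2.325 pos [518.8  30.1 110.6] rot [ 179.9   -0.2 -156. ] w 91.1 F [-0.  -0.1  0.4] T [ 0.088  0.074 -0.003] q6 -112.0
shift [-1.  -0.6  1.6] turn [ 0.1 -0.2 -0.5]
```

View pics/s1.png

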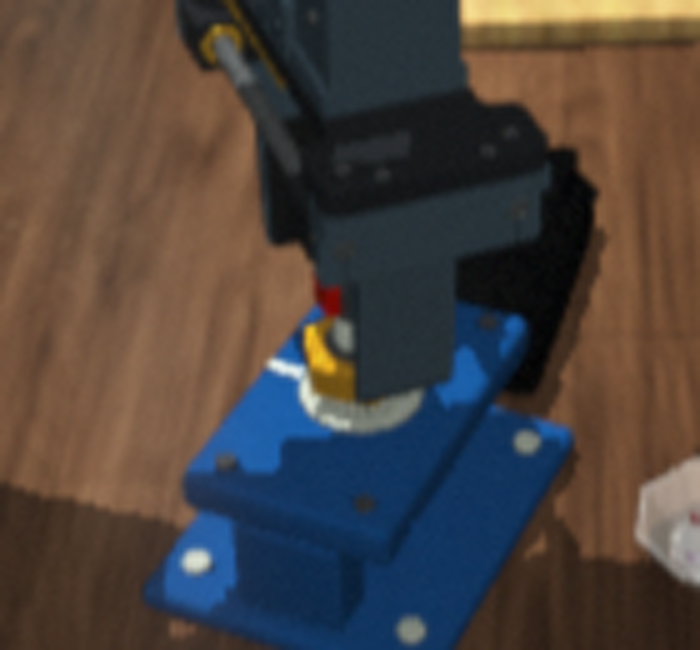

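The gripper straddles the bar, whose red end shows at about (330,298) in the crop. The fingers are parallel to the bar. Closing now.

```bash
python3 -m creep '[[1,-1,-0.5,1,0,0,0],[1,0,0,0,0,0,0],[1,0,0,0,0,0,0],[1,0,0,0,0,0,0],[1,0,0,0,0,0,0]]' 25; python3 -c "
from h import *
delta(520,30,109,158)"
```

```text
time_s: 3.0
ee_pos: [521.7, 29.1, 111.0]
ee_rot: [180.0, 0.0, -156.0]
force: [0.6, -0.3, 0.8]
gripper_width: 44.5
t 3.0 pos [521.7  29.1 111. ] rot [ 180.    0. -156.] w 44.5 F [ 0.6 -0.3  0.8] T [ 0.063  0.022 -0.001] q6 -112.0
shift [1.2 1.5 2. ] turn [ 0.  0. 46.]
```

```bash
python3 -m creep '[[1,0,0,0,0,0,0],[1,0,0,0,0,0,0],[1,0,0,0,0,0,0],[1,0,0,0,0,0,0]]' 25; python3 -c "
from h import *
delta(520,30,109,158)"
```

```text
time_s: 3.5
ee_pos: [521.0, 30.5, 110.8]
ee_rot: [179.8, -0.0, -156.1]
force: [-1.1, 4.9, 0.1]
gripper_width: 20.4
t 3.5 pos [521.   30.5 110.8] rot [ 179.8   -0.  -156.1] w 20.4 F [-1.1  4.9  0.1] T [1.018 0.381 0.023] q6 -112.0
shift [ 1.1 -0.   1.8] turn [ 0.2 -0.1 45.9]
```

```bash
python3 -m creep '[[1,0,0,0,0,0,0],[1,0,0,0,0,0,0]]' 25; python3 -c "
from h import *
delta(520,30,109,158)"
```

```text
time_s: 3.75
ee_pos: [521.0, 30.5, 110.8]
ee_rot: [179.8, -0.0, -156.1]
force: [-1.9, 4.8, 1.2]
gripper_width: 20.6
t 3.75 pos [521.   30.5 110.8] rot [ 179.8   -0.  -156.1] w 20.6 F [-1.9  4.8  1.2] T [ 1.045  0.388 -0.028] q6 -112.0
shift [ 1.1 -0.   1.8] turn [ 0.2 -0.1 45.9]
```

The jaws stopped at 20.6 mm, which is the 20 mm thread below the bar and not the 14 mm bar. The tips are too low, so I'll ease open, rise 9 mm and close again.

```bash
python3 -m creep '[[0.6,0,0,0,0,0,0],[0.6,0,0,0,0,0,0],[0.6,0,0,-9,0,0,0],[1,0,0,0,0,0,0],[1,0,0,0,0,0,0]]' 25;python3 -m creep '[[1,0,0,0,0,0,0],[1,0,0,0,0,0,0],[1,0,0,0,0,0,0]]' 25; python3 -c "
from h import *
delta(520,30,109,158)"
```

```text
time_s: 4.38
ee_pos: [521.9, 29.0, 120.2]
ee_rot: [-180.0, 0.0, -156.0]
force: [0.2, 0.2, 0.2]
gripper_width: 19.5
time_s: 4.75
ee_pos: [521.3, 30.7, 120.0]
ee_rot: [179.8, 0.0, -156.1]
force: [-1.3, 5.6, 1.7]
gripper_width: 13.8
t 4.75 pos [521.3  30.7 120. ] rot [ 179.8    0.  -156.1] w 13.8 F [-1.3  5.6  1.7] T [1.029 0.233 0.008] q6 -112.0
shift [ 1.5 -0.1 11. ] turn [ 0.2 -0.  45.9]
```

Jaws at 13.8 mm, so the bar is held. I'll relieve the side offset and then turn clockwise while sinking with the thread.

```bash
python3 -m creep '[[1,0,1.8,0,0,0,0],[1,0,0,0.4,0,0,9],[1,0,0,0.4,0,0,9],[1,0,0,0.4,0,0,9],[1,0,0,0,0,0,0]]' 25;python3 -c "
from h import *
delta(520,30,109,158)"
```

```text
time_s: 5.38
ee_pos: [521.4, 30.3, 118.8]
ee_rot: [-179.9, 0.1, 177.1]
force: [0.8, -1.8, 0.7]
gripper_width: 13.6
t 5.375 pos [521.4  30.3 118.8] rot [-1.799e+02  1.000e-01  1.771e+02] w 13.6 F [ 0.8 -1.8  0.7] T [-0.213 -0.176 -0.054] q6 -84.9
shift [ 1.4 -0.4  9.8] turn [-0.   0.1 19.1]
```

```bash
python3 -m creep '[[1,0,0,0.4,0,0,9.5],[1,0,0,0.4,0,0,9.5],[1,0,0,0,0,0,0]]' 25;python3 -c "
from h import *
delta(520,30,109,158)
f=grab_frame('side');cv2.imwrite('pics/s2.png',cv2.resize(f['frame'][200:330,210:350,::-1],(700,650),interpolation=cv2.INTER_CUBIC))"
```

```text
time_s: 5.75
ee_pos: [521.3, 29.9, 118.0]
ee_rot: [-179.9, 0.1, 158.2]
force: [0.7, -3.5, 0.3]
gripper_width: 13.8
t 5.75 pos [521.3  29.9 118. ] rot [-1.799e+02  1.000e-01  1.582e+02] w 13.8 F [ 0.7 -3.5  0.3] T [-0.698 -0.219 -0.009] q6 -66.1
shift [ 1.2 -0.4  9. ] turn [-0.1  0.1  0.2]
```

View pics/s2.png

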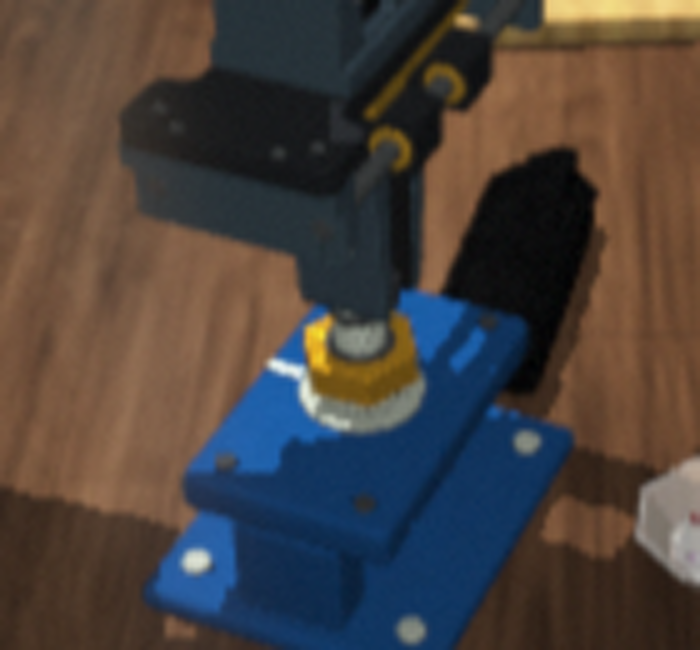

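The fingers grip only the bar, well above the nut. I'll let go, back off and check from above.

```bash
python3 -m creep '[[0,0,0,0,0,0,0],[0,0,0,0,0,0,0],[0,0,0,-40,0,0,0],[0,0,30,-40,0,0,0],[0,0,60,0,0,0,0]]';python3 -m creep '[[0,0,60,0,0,0,0],[0,0,30,0,0,0,0]]'
python3 - <<'E'
from h import *
f=grab_frame("top");cv2.imwrite("pics/t3.png",f["frame"][:,:,::-1]);cv2.imwrite("pics/t3z.png",cv2.resize(f["frame"][240:320,315:395,::-1],(600,600),interpolation=cv2.INTER_CUBIC))
f=grab_frame("side");cv2.imwrite("pics/s3.png",f["frame"][:,:,::-1]);cv2.imwrite("pics/s3z.png",cv2.resize(f["frame"][240:320,245:325,::-1],(600,600),interpolation=cv2.INTER_CUBIC))
E
```

```text
time_s: 6.42
ee_pos: [556.7, 114.4, 201.9]
ee_rot: [179.8, 0.4, 157.8]
force: [0.5, 0.3, -0.3]
gripper_width: 60.7
time_s: 6.68
ee_pos: [588.9, 200.8, 197.6]
ee_rot: [179.9, -0.0, 158.2]
force: [-0.3, -0.8, 0.4]
gripper_width: 81.0
```

View pics/t3z.png

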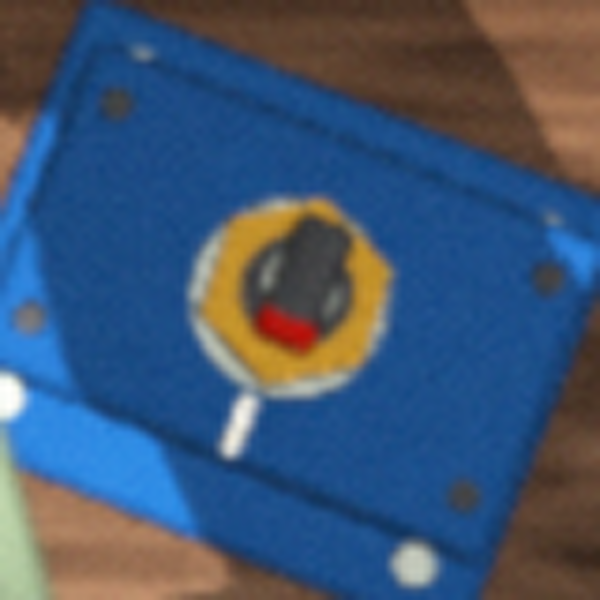

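View pics/s3z.png

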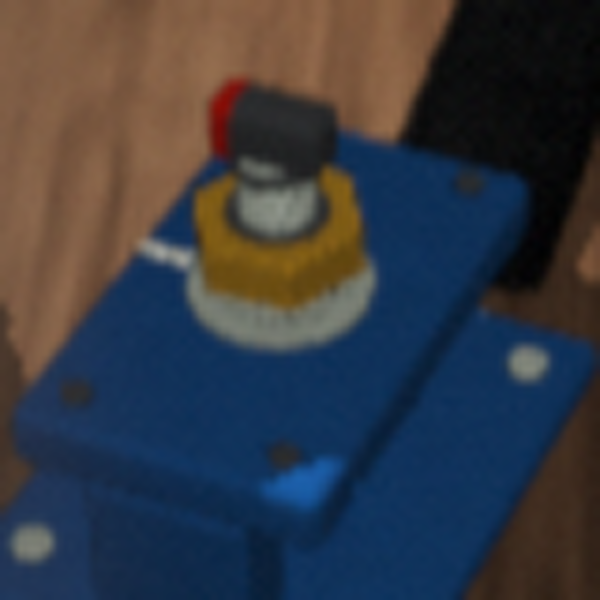

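Run:
```python
from h import *
np.set_printoptions(precision=1,suppress=True)
t=grab_frame("top");s=grab_frame("side")
Z=lambda x,y:(315+(x+.5)/7.5-.5,240+(y+.5)/7.5-.5)
Zs=lambda x,y:(245+(x+.5)/7.5-.5,240+(y+.5)/7.5-.5)
print("bar red top mid/far top mid")
a=two(t,Z(287,325),s,Zs(238,85));b=two(t,Z(325,222),s,Zs(327,100));print(a,b)
d=a[0]-b[0];print("red dir",np.degrees(np.arctan2(d[1],d[0])), "mid",(a[0]+b[0])/2)
m=np.array([ray(t,*Z(240,425),71)]).ravel();print("mark",m)
ax=np.array([520.4,30.3])
print("mark dir",np.degrees(np.arctan2(m[1]-ax[1],m[0]-ax[0])),np.hypot(*(m[:2]-ax)))
for z in(88,92,96):
  C=np.array([ray(t,*Z(*p),z) for p in[(318,200),(392,270),(375,358),(265,390),(198,305),(226,215)]])
  c=C.mean(0);r=C-c;print(z,c,np.hypot(r[:,0],r[:,1]),(np.degrees(np.arctan2(r[:,1],r[:,0]))%60))
# gold mask hull
im=t["frame"];h=cv2.cvtColor(im,cv2.COLOR_RGB2HSV)
g=np.zeros(im.shape[:2],np.uint8);g[260:300,335:370]=((h[...,0]>15)&(h[...,0]<32)&(h[...,1]>140)&(h[...,2]>70))[260:300,335:370]*255
# nut top corners in both views: top-view (318,200) ~ ? side right corner
c=max(cv2.findContours(g,cv2.RETR_EXTERNAL,cv2.CHAIN_APPROX_NONE)[0],key=cv2.contourArea)
hu=cv2.convexHull(c);print(cv2.contourArea(hu),cv2.approxPolyDP(hu,1.6,True).ravel().reshape(-1,2))
P=np.array([ray(t,*p,90)[:2] for p in hu.reshape(-1,2).astype(float)])
# best 60deg orientation by max support: width in direction th
for th in range(0,60,3):
  ws=[np.ptp(P@np.array([np.cos(np.radians(th+k)),np.sin(np.radians(th+k))])) for k in(0,60,120)];print(th,np.array(ws),round(np.mean(ws),1))
```

```text
bar red top mid/far top mid
(array([509.9,  34.7, 130.6]), np.float64(2.0560669148396924)) (array([532.7,  26.2, 133.2]), np.float64(1.0186379937268708))
red dir 159.52910571472253 mid [521.3  30.5 131.9]
mark [488.9  41.7  71. ]
mark dir 160.14812676982137 33.450412889618654
88 [520.2  29.6  88. ] [21.9 23.3 24.6 24.8 23.4 24.1] [46.1 42.  49.6 43.2 39.6 43.4]
92 [519.9  29.9  92. ] [21.9 23.2 24.5 24.8 23.3 24. ] [46.1 42.  49.6 43.2 39.6 43.4]
96 [519.6  30.1  96. ] [21.8 23.1 24.4 24.7 23.2 23.9] [46.1 42.  49.6 43.2 39.6 43.4]
400.0 [[358 267]
 [365 275]
 [361 288]
 [350 290]
 [342 281]
 [345 271]]
0 [40.9 40.1 40.8] 40.6
3 [40.5 39.6 40.2] 40.1
6 [40.  39.1 39.9] 39.7
9 [39.5 38.6 39.7] 39.2
12 [38.8 38.  39.4] 38.8
15 [38.7 38.8 39. ] 38.8
18 [39.4 39.4 39.8] 39.5
21 [40.1 39.9 40.7] 40.2
24 [40.6 40.3 41.4] 40.7
27 [41.  40.5 42. ] 41.2
30 [41.3 40.7 42.5] 41.5
33 [41.5 41.2 42.8] 41.9
36 [41.6 41.6 43.1] 42.1
39 [41.6 41.9 43.2] 42.2
42 [41.4 42.1 43.2] 42.3
45 [41.2 42.2 43.1] 42.2
48 [41.1 42.1 42.9] 42.1
51 [41.1 42.  42.6] 41.9
54 [40.9 41.7 42.1] 41.6
57 [40.5 41.3 41.6] 41.1
```

Run:
```python
from h import *
np.set_printoptions(precision=1,suppress=True)
t=grab_frame("top");s=grab_frame("side")
cv2.imwrite("pics/s4z.png",cv2.resize(s["frame"][255:290,265:300,::-1],(700,700),interpolation=cv2.INTER_CUBIC))
V=np.array(s["view"])
def pr(p):
    q=V@np.r_[p,1];return s["fx"]*q[0]/q[2]+s["cx"],s["fy"]*q[1]/q[2]+s["cy"]
for z in (72,76,80,84,88,92,96):
  print(z,[tuple(np.round((np.array(pr([520+23*np.cos(np.radians(a)),30+23*np.sin(np.radians(a)),z]))-[265,255]+.5)*20)) for a in(164,224,284,344)])
```

```text
72 [(np.float64(124.0), np.float64(405.0)), (np.float64(162.0), np.float64(562.0)), (np.float64(394.0), np.float64(612.0)), (np.float64(582.0), np.float64(502.0))]
76 [(np.float64(122.0), np.float64(373.0)), (np.float64(160.0), np.float64(530.0)), (np.float64(393.0), np.float64(580.0)), (np.float64(581.0), np.float64(470.0))]
80 [(np.float64(120.0), np.float64(341.0)), (np.float64(158.0), np.float64(498.0)), (np.float64(392.0), np.float64(547.0)), (np.float64(580.0), np.float64(437.0))]
84 [(np.float64(118.0), np.float64(309.0)), (np.float64(156.0), np.float64(465.0)), (np.float64(390.0), np.float64(515.0)), (np.float64(580.0), np.float64(405.0))]
88 [(np.float64(116.0), np.float64(276.0)), (np.float64(154.0), np.float64(432.0)), (np.float64(389.0), np.float64(482.0)), (np.float64(579.0), np.float64(372.0))]
92 [(np.float64(114.0), np.float64(243.0)), (np.float64(152.0), np.float64(399.0)), (np.float64(388.0), np.float64(449.0)), (np.float64(578.0), np.float64(339.0))]
96 [(np.float64(112.0), np.float64(210.0)), (np.float64(150.0), np.float64(366.0)), (np.float64(387.0), np.float64(415.0)), (np.float64(578.0), np.float64(306.0))]
```

View pics/s4z.png

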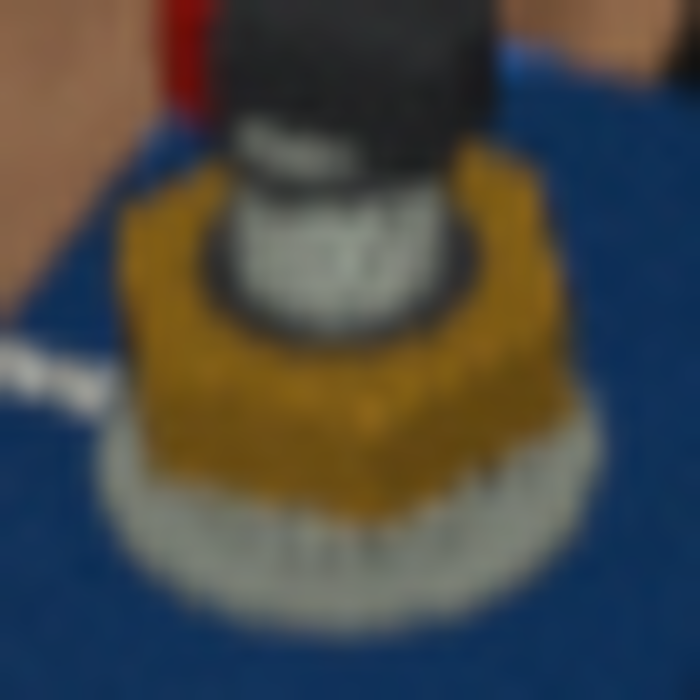

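The bolt's red direction is 159.5° and the mark's is 160.1°, so they agree. The nut spans about z 83–97, with corners at 44° mod 60, so tool yaw 224 fits its flats. Going back to grip the nut.

```bash
python3 -m creep '[[0,0,-60,0,0,0,0],[0,0,-60,0,0,0,0],[0,0,-60,0,0,0,0],[0,0,0,0,0,0,-10.6],[0,0,0,0,0,0,-10.6]]'; python3 -m creep '[[0,0,0,10,0,0,-10.6],[0,0,0,10,0,0,-10.6],[0,0,0,10,0,0,-10.6],[0,0,0,10,0,0,-10.6],[0,0,0,0,0,0,-2.2]]';  python3 -m creep '[[0,0,0,0,0,0,0]]'; python3 -c "
from h import *
delta(520.4,30.3,87,224)"
```

```text
time_s: 7.6
ee_pos: [519.9, 28.7, 198.5]
ee_rot: [180.0, 0.0, 179.3]
force: [-0.3, 0.2, -0.1]
gripper_width: 91.2
time_s: 8.22
ee_pos: [519.6, 29.6, 157.5]
ee_rot: [179.9, -0.1, -136.2]
force: [0.5, 0.5, 0.7]
gripper_width: 91.4
time_s: 8.35
ee_pos: [520.4, 29.9, 158.2]
ee_rot: [-180.0, 0.0, -136.3]
force: [0.2, 0.2, 0.2]
gripper_width: 91.3
t 8.35 pos [520.4  29.9 158.2] rot [-180.     0.  -136.3] w 91.3 F [0.2 0.2 0.2] T [ 0.083  0.04  -0.037] q6 -131.6
shift [-0.3  0.3 71.2] turn [-0.   0.  -0.3]
```

```bash
python3 -m creep '[[0,0,0,40,0,0,0],[0.2,0,0.3,31,0,0,0],[1,0,0,0,0,0,0],[1,0,0,0,0,0,0],[1,0,0,0,0,0,0]]' 20; python3 -m creep '[[1,0,0,0,0,0,0],[1,0,0,0,0,0,0],[1,0,0,0,0,0,0],[1,0,0,0,0,0,0]]'; python3 -c "
from h import *
delta(520.4,30.3,87,224)
f=grab_frame('side');cv2.imwrite('pics/s5.png',cv2.resize(f['frame'][200:330,210:350,::-1],(700,650),interpolation=cv2.INTER_CUBIC))"
```

```text
time_s: 8.98
ee_pos: [521.9, 31.0, 88.5]
ee_rot: [-179.9, 0.1, -136.3]
force: [-0.3, -0.1, -0.5]
gripper_width: 53.7
time_s: 9.48
ee_pos: [521.0, 31.2, 87.7]
ee_rot: [-180.0, 0.1, -136.3]
force: [-1.7, 0.7, 5.4]
gripper_width: 39.7
t 9.475 pos [521.   31.2  87.7] rot [-1.800e+02  1.000e-01 -1.363e+02] w 39.7 F [-1.7  0.7  5.4] T [ 0.208  0.358 -0.054] q6 -131.6
shift [ 1.1 -0.2  0.7] turn [-0.   0.1 -0.3]
```

View pics/s5.png

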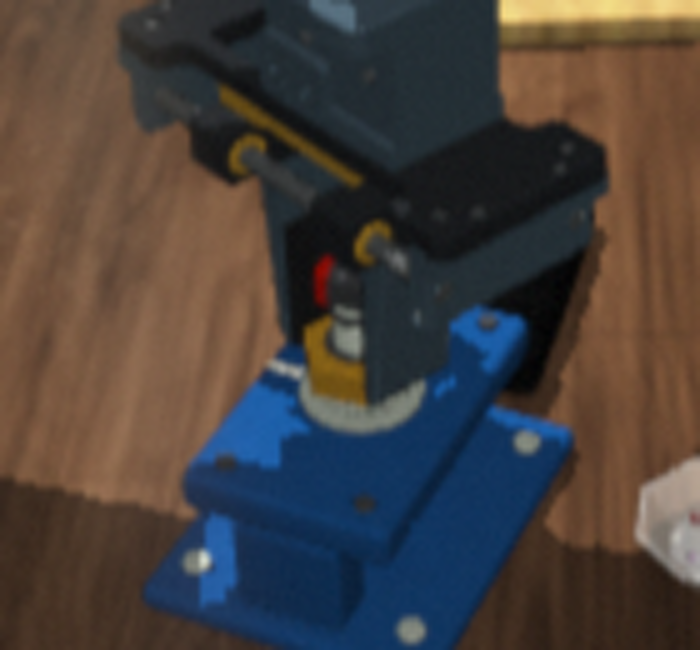

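Jaws at 39.7 mm on the flats (40 mm). I'll turn clockwise, following the pitch, and read torque at every step.

```bash
cat > r.py <<'E'
from workcell import state
s=state();print("yaw %.2f z %.1f w %.1f F %s Tz %.3f T %s eff6 %.3f"%(s["ee_rot"][2],s["ee_pos"][2],s["gripper_width"],s["force"].round(1),s["torque"][2],s["torque"].round(2),s["effort"][5]),s["ee_pos"].round(1))
E
python3 -m creep '[[1,0.6,0,0,0,0,0],[1,0,0,0.17,0,0,4],[1,0,0,0.17,0,0,4]]' 50 >/dev/null; python3 r.py;  python3 -m creep '[[1,0,0,0.17,0,0,4]]' >/dev/null; python3 r.py;  python3 -m creep '[[1,0,0,0.17,0,0,4]]' >/dev/null; python3 r.py;python3 -m creep '[[1,0,0,0.17,0,0,4]]' >/dev/null; python3 r.py
```

```text
yaw -144.37 z 87.5 w 39.8 F [-0.3  2.2  5.1] Tz 0.009 T [0.4  0.09 0.01] eff6 -0.415 [521.1  31.1  87.5]
yaw -148.36 z 87.3 w 39.2 F [0.5 1.2 4.9] Tz 0.019 T [0.33 0.04 0.02] eff6 -0.413 [521.2  31.   87.3]
yaw -152.36 z 87.1 w 39.3 F [-0.4  2.3  5.4] Tz 0.031 T [0.34 0.08 0.03] eff6 -0.413 [521.3  31.   87.1]
yaw -156.35 z 86.9 w 39.1 F [-0.6  0.7  4.8] Tz 0.034 T [0.18 0.03 0.03] eff6 -0.412 [521.3  30.9  86.9]
```

```bash
python3 -m creep '[[1,0,0,0.17,0,0,4]]' >/dev/null; python3 r.py;  python3 -m creep '[[1,0,0,0.17,0,0,4]]' >/dev/null; python3 r.py;python3 -m creep '[[1,0,0,0.17,0,0,4]]' >/dev/null; python3 r.py;python3 -m creep '[[1,0,0,0.17,0,0,4]]' >/dev/null; python3 r.py
```

```text
yaw -160.35 z 86.7 w 39.0 F [0.1 0.9 4.3] Tz 0.107 T [0.15 0.02 0.11] eff6 -0.412 [521.3  30.8  86.7]
yaw -164.35 z 86.6 w 39.0 F [-0.4 -0.6  4.2] Tz 0.092 T [ 0.08 -0.01  0.09] eff6 -0.411 [521.4  30.7  86.6]
yaw -168.35 z 86.4 w 39.5 F [-0.3  0.   3.9] Tz 0.045 T [-0.01 -0.03  0.05] eff6 -0.410 [521.4  30.6  86.4]
yaw -172.34 z 86.2 w 39.0 F [ 0.6 -0.6  3.3] Tz -0.016 T [-0.02 -0.04 -0.02] eff6 -0.410 [521.4  30.5  86.2]
```

```bash
python3 -m creep '[[1,0,0,0.17,0,0,4]]' >/dev/null; python3 r.py;  python3 -m creep '[[1,0,0,0.17,0,0,4]]' >/dev/null; python3 r.py;python3 -m creep '[[1,0,0,0.17,0,0,4]]' >/dev/null; python3 r.py;python3 -m creep '[[1,0,0,0.17,0,0,4]]' >/dev/null; python3 r.py
```

```text
yaw -176.33 z 86.1 w 39.5 F [ 0.7 -0.7  4.9] Tz 0.035 T [-0.09  0.02  0.03] eff6 -0.409 [521.4  30.4  86.1]
yaw 179.67 z 85.9 w 39.4 F [ 0.2 -0.7  3.8] Tz 0.052 T [-0.16 -0.04  0.05] eff6 -0.409 [521.4  30.3  85.9]
yaw 175.67 z 85.7 w 39.1 F [ 0.2 -1.7  4.5] Tz 0.005 T [-0.16 -0.07  0.01] eff6 -0.409 [521.4  30.2  85.7]
yaw 171.67 z 85.5 w 39.1 F [ 0.4 -0.7  5.2] Tz 0.038 T [-0.26 -0.04  0.04] eff6 -0.408 [521.4  30.2  85.5]
```

```bash
python3 -m creep '[[1,0,0,0.17,0,0,4]]' >/dev/null; python3 r.py;  python3 -m creep '[[1,0,0,0.17,0,0,4]]' >/dev/null; python3 r.py;python3 -m creep '[[1,0,0,0.17,0,0,4]]' >/dev/null; python3 r.py;python3 -m creep '[[1,0,0,0.17,0,0,4]]' >/dev/null; python3 r.py
```

```text
yaw 167.68 z 85.3 w 39.2 F [-0.  -1.5  4.1] Tz 0.019 T [-0.34  0.01  0.02] eff6 -0.408 [521.4  30.1  85.3]
yaw 163.68 z 85.2 w 39.5 F [-0.6 -2.2  4.5] Tz 0.026 T [-0.42 -0.06  0.03] eff6 -0.408 [521.4  30.   85.2]
yaw 159.68 z 85.0 w 39.4 F [-0.1 -2.5  4. ] Tz 0.022 T [-0.44 -0.    0.02] eff6 -0.407 [521.4  29.8  85. ]
yaw 155.69 z 84.8 w 39.3 F [ 0.4 -2.1  3.9] Tz 0.040 T [-0.52  0.03  0.04] eff6 -0.407 [521.3  29.8  84.8]
```

```bash
python3 -m creep '[[1,0,0,0.17,0,0,4]]' >/dev/null; python3 r.py;  python3 -m creep '[[1,0,0,0.17,0,0,4]]' >/dev/null; python3 r.py;python3 -m creep '[[1,0,0,0.17,0,0,4]]' >/dev/null; python3 r.py;python3 -m creep '[[1,0,0,0.17,0,0,4]]' >/dev/null; python3 r.py
```

```text
yaw 151.70 z 84.6 w 39.2 F [ 0.3 -3.9  3.7] Tz 0.031 T [-0.58  0.    0.03] eff6 -0.407 [521.3  29.7  84.6]
yaw 147.70 z 84.5 w 39.4 F [ 0.3 -3.3  4.2] Tz 0.012 T [-0.6   0.    0.01] eff6 -0.407 [521.2  29.6  84.5]
yaw 143.70 z 84.3 w 39.1 F [ 0.  -3.1  4.6] Tz 0.047 T [-0.67  0.05  0.05] eff6 -0.407 [521.2  29.6  84.3]
yaw 139.70 z 84.1 w 39.3 F [ 0.5 -4.1  4.9] Tz 0.071 T [-0.77  0.03  0.07] eff6 -0.407 [521.1  29.5  84.1]
```

```bash
python3 -m creep '[[1,0,0,0.17,0,0,4]]' >/dev/null; python3 r.py;  python3 -m creep '[[1,0,0,0.17,0,0,4]]' >/dev/null; python3 r.py;python3 -m creep '[[1,0,0,0.17,0,0,4]]' >/dev/null; python3 r.py;python3 -m creep '[[1,0,0,0.17,0,0,4]]' >/dev/null; python3 r.py
```

```text
yaw 135.71 z 84.0 w 39.5 F [-0.2 -3.6  4.4] Tz 0.030 T [-0.82  0.09  0.03] eff6 -0.408 [521.1  29.4  84. ]
yaw 131.71 z 83.8 w 39.3 F [-0.1 -4.1  5.1] Tz 0.073 T [-0.84  0.1   0.07] eff6 -0.407 [521.   29.3  83.8]
yaw 127.71 z 83.6 w 39.1 F [ 0.2 -4.1  6. ] Tz 0.018 T [-0.84  0.18  0.02] eff6 -0.395 [520.9  29.3  83.6]
yaw 123.73 z 83.5 w 39.1 F [-1.2 -5.3  7.6] Tz 0.207 T [-0.84  0.27  0.21] eff6 -0.303 [520.9  29.2  83.5]
```

Joint-6 effort, steady at -0.407 until now, starts changing at yaw ≈128. The nut is seating, so I'll take smaller steps.

```bash
python3 -m creep '[[1,0,0,0.1,0,0,2]]' >/dev/null; python3 r.py;  python3 -m creep '[[1,0,0,0.1,0,0,2]]' >/dev/null; python3 r.py
```

```text
yaw 121.80 z 83.5 w 39.2 F [-1.2 -4.3  6.8] Tz 0.260 T [-0.82  0.27  0.26] eff6 0.013 [520.8  29.2  83.5]
yaw 119.82 z 83.4 w 39.3 F [-0.9 -4.6  6.5] Tz 0.209 T [-0.93  0.28  0.21] eff6 0.005 [520.8  29.2  83.4]
```

```bash
python3 -m creep '[[1,0,0,0.1,0,0,2]]' >/dev/null; python3 r.py;  python3 -m creep '[[1,0,0,0.1,0,0,2]]' >/dev/null; python3 r.py;  python3 -m creep '[[1,0,0,0.0,0,0,0]]' >/dev/null; python3 r.py
```

```text
yaw 117.83 z 83.4 w 39.1 F [-2.1 -4.6  6.6] Tz 0.327 T [-0.94  0.33  0.33] eff6 0.047 [520.7  29.2  83.4]
yaw 115.84 z 83.4 w 39.3 F [-1.9 -3.   8.6] Tz 0.323 T [-0.88  0.47  0.32] eff6 0.089 [520.7  29.1  83.4]
yaw 115.88 z 83.4 w 39.3 F [-1.5 -4.2  7.6] Tz 0.191 T [-0.94  0.31  0.19] eff6 0.253 [520.7  29.1  83.4]
```

Torque reads about 0.32 N m, some 0.28 above running free and about 14–16° past onset, which is in the snug window. Letting go.

```bash
python3 -m creep '[[0.4,0,0,0,0,0,0],[0,0,0,0,0,0,0],[0,0,0,0,0,0,0],[0,0,0,0,0,0,0],[0,0,0,-40,0,0,0]]'; python3 r.py; python3 -m creep '[[0,0,0,-40,0,0,0],[0,0,0,-40,0,0,0]]'; python3 r.py
```

```text
time_s: 14.02
ee_pos: [518.0, 30.6, 120.0]
ee_rot: [-179.6, -0.2, 115.8]
force: [0.0, -0.1, 0.2]
gripper_width: 86.6
yaw 115.77 z 120.0 w 86.6 F [ 0.  -0.1  0.2] Tz 0.014 T [-0.06 -0.02  0.01] eff6 -0.003 [518.   30.6 120. ]
time_s: 14.28
ee_pos: [520.2, 30.7, 203.4]
ee_rot: [-180.0, -0.0, 115.8]
force: [-0.1, 0.2, -0.3]
gripper_width: 91.2
yaw 115.77 z 203.4 w 91.2 F [-0.1  0.2 -0.3] Tz -0.009 T [-0.13 -0.   -0.01] eff6 -0.002 [520.2  30.7 203.4]
```

```bash
python3 -m creep '[[0,60,15,0,0,0,0],[0,60,15,0,0,0,0],[0,60,15,0,0,0,0],[0,0,0,0,0,0,0]]'
python3 - <<'E'
from h import *
np.set_printoptions(precision=1,suppress=True)
f=grab_frame("top");cv2.imwrite("pics/t6.png",f["frame"][:,:,::-1]);cv2.imwrite("pics/t6z.png",cv2.resize(f["frame"][240:320,315:395,::-1],(600,600),interpolation=cv2.INTER_CUBIC))
f=grab_frame("side");cv2.imwrite("pics/s6z.png",cv2.resize(f["frame"][240:320,245:325,::-1],(600,600),interpolation=cv2.INTER_CUBIC))
E
```

```text
time_s: 14.78
ee_pos: [481.5, 215.9, 202.1]
ee_rot: [180.0, -0.1, 116.1]
force: [0.7, -0.9, -0.0]
gripper_width: 91.3
```

View pics/t6z.png

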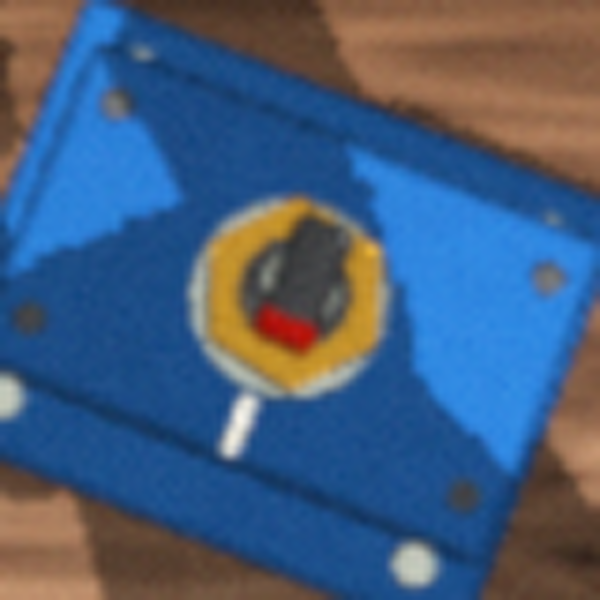

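View pics/s6z.png

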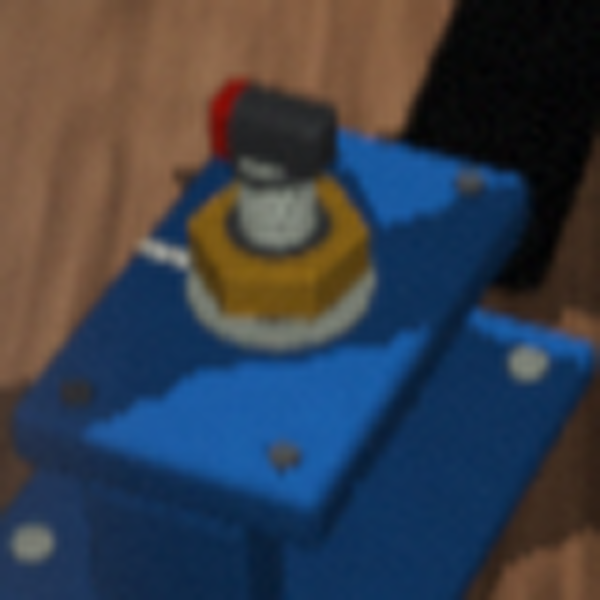

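View pics/t6.png

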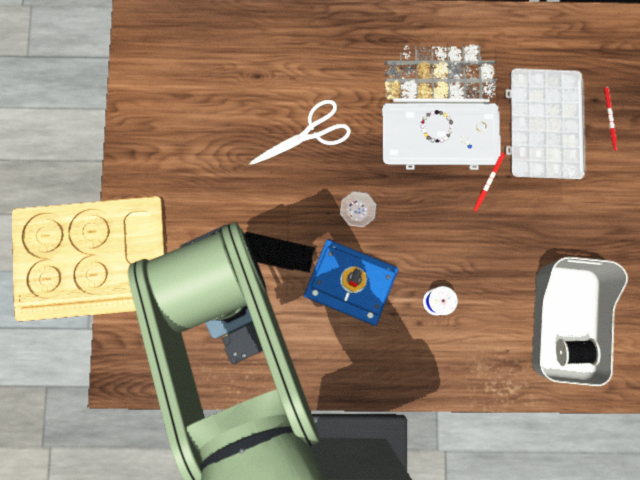

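The pictures after release show the bolt unmoved, with its red end at (285,328) in the crop, in line with the white line. The nut is seated and turned. The dish (358,209), spool (440,300) and crystal are where they were, and the robot is clear. Handing in.

```bash
python3 r.py; python3 -c "
from workcell import job_done
print(job_done())"
```

```text
yaw 115.87 z 202.1 w 91.1 F [ 0.1 -0.8 -0.2] Tz -0.051 T [-0.1  -0.05 -0.05] eff6 0.009 [482.4 212.5 202.1]
the job is handed in; nothing more can be done
None
```

The bolt is on its mark, the jam nut is locked on its washer and let go, and I handed the job in at about 15 s. No verdict was reported.

- **Bolt:** I turned it 46° clockwise by its bar, after a first closing that caught the thread under the bar and was corrected. The camera then put the red end at 159.5° and the white line at 160.1°. It looked unmoved in the picture taken after the nut was tightened.
- **Nut:** I ran it down about 108° clockwise in a single grip, and it began to seat near tool yaw 128°. I stopped about 12–18° later at roughly 0.32 N m, about 0.28 above running free. That should leave 40–65 N on the washer after it settles. This is an estimate, as preload can't be read directly.
- **Disagreement:** The torque readings were noisy by about 0.05 N m. Two ways of finding where the nut first touched differed by about 6°, but both give a preload inside 25–130 N.
- **Surroundings:** In the last picture the dish, spool and crystal were where they started, by eye. The arm was clear with the gripper open.

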